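# Load a tube in a drill jig and clamp it with the swing strap and cam lever

### The job

Get the drill jig ready for drilling, using only fingertips and the outside of the fingers: push the short square tube along its guide rails until it is right up against the end stop under the brass bush, then swing the clamp strap round with the back of a finger until it lies across the tube against its stop pin, and then push the red cam lever all the way down so that the tube is clamped. Do not lift the tube, keep the cam lever up until the strap is across the tube, and leave the other things on the bench where they are.

Things in the scene. Friction and masses are not known exactly. Their poses are not given: they have to be found in the camera images.
- drill_jig: Drill jig, fixed to the bench: steel plate 160 (x) x 163 (y) x 12 mm; origin at the centre of its underside, x along the tube towards the end stop (about away from the robot), y left, z up. In this frame (mm): tube axis at y = 53.5; guide rails, top z = 22, beside the tube from x = -32 on (free space before them); stud of the strap at x = -10, y = -21.5; its stop pin at x = 8, y = 8.5, top z = 60.
- tube_stop (a point): Centre of the face of the end stop that the tube's far end must meet: jig frame x = 56, y = 53.5, z = 24.5 mm. A dark steel bridge with a brass drill bush spans the tube from 31 to 1 mm before this face, up to 52 mm over the bench, and hides it from above.
- tube: The work: loose dark grey square steel tube 25 x 25 x 85 mm, 0.07 to 0.14 kg, lying in the guide rails on the plate; origin at the centre of its underside (12 mm over the bench, top at 37 mm), length along its own y axis. It starts 20 to 35 mm short of the stop. Home: origin at x = 13.5, y = 53.5 mm in the jig frame, near end at x = -29 mm. Slides easily (under 2 N).
- swing_strap (a joint): Angle of the yellow clamp strap about its upright stud, rad: 0 = square across the tube on the stop pin, growing counter-clockwise from above; starts at 1.4 to 1.9, nose to the robot. At q the nose points along (-sin q, cos q) in the jig frame, heel and lever the other way. 28 mm wide, 48 to 60 mm over the bench, from 57 mm behind to 101 mm before the stud. Friction 0.12 N m; stays put.
- strap_nose (a point): Point on the top of the strap on its centre line, 75 mm from the stud, over the rubber pad; a threaded spindle with a 18 mm hexagon nut stands here, up to 77 mm over the bench.
- strap_pad: Black rubber pad, 19 mm across, under the strap's nose, 75 mm from the stud; origin at the centre of its underside, 41.5 mm over the bench with the lever up, so that it passes 4.5 mm over the tube. It is sprung (6 N per mm, 5 mm travel) and presses on the tube with about 15 N when the cam is fully down.
- cam_lever (a joint): Angle of the cam lever with the red grip, carried on top of the stud and turning with the strap, rad: 0 = raised, 57 degrees above level, 1.0 = fully down, level (the joint's limit). It starts at 0 to 0.2. Pushing it down dips the strap's nose; it needs 4 to 7 N at the grip and stays where it is left.
- lever_pivot (a point): Pivot pin of the cam lever on the stud's axis, 74 mm over the bench; level, square to the strap.
- lever_grip (a point): Middle of the outer half of the red grip, on its axis, 70 mm from the pivot; the grip is 15 mm thick and reaches from 42 to 90 mm from the pivot. The lever leans away from the pivot on the heel side of the strap.
- caliper: Bystander: steel sliding caliper, 73 x 200 x 9 mm, lying in front of the jig; origin at the centre of its underside.
- punch: Bystander: centre punch, 12 x 108 x 12 mm, lying at the back left; origin at the centre of its underside.
- offcut_1: Bystander: larger square tube offcut, 30 x 60 x 30 mm, behind the jig; origin at the centre of its underside.
- spare_tube_1: Bystander: another tube like the work, 25 x 25 x 85 mm, lying behind the jig; origin at the centre of its underside.
- spare_tube_2: Bystander: a second waiting tube, 25 x 25 x 85 mm, beside the first; origin at the centre of its underside.
- pliers: Bystander: red-handled pliers, 58 x 189 x 14 mm, lying inside the welded frame on the right; origin at the centre of its underside.

How it is judged (in metres and radians):
On the way, in this order (a step that is already met when the one before it is completed fails the run):
1. the tube is pushed home against the end stop (x of tube in the frame of drill_jig above 0.0112 m), for 0.2 s.
2. the strap is swung across the tube against its stop pin (value of joint swing_strap below 0.1 rad), for 0.2 s.
3. the cam lever is pushed fully down (value of joint cam_lever above 0.9 rad), for 0.2 s.
At the end, for the whole second after the job is handed in: The tube lies in the rails within about 2 mm of the end stop and at rest, the strap is within 0.1 rad of its stop pin, the cam lever is within 0.1 rad of fully down, and the pad presses on the tube with more than 8 N (x of tube in the frame of drill_jig above 0.0112 m and value of joint swing_strap below 0.1 rad and value of joint cam_lever above 0.9 rad and contact force between strap_pad and tube above 8 N and z of tube in the frame of drill_jig below 0.015 m and linear speed of tube below 0.01 m/s); the robot touches nothing.
It fails at once if the tube is lifted (more than 10 mm off the plate) (z of tube in the frame of drill_jig above 0.022 m).
It fails at once if the cam lever is pushed down before the strap is across the tube (value of joint cam_lever above 0.4 rad and value of joint swing_strap above 0.2 rad).
It fails at once if a bystander is moved by more than 30 mm (distance of any of caliper, punch, offcut_1, spare_tube_1, spare_tube_2, pliers from where it was at the start of the episode above 0.03 m).
It also fails if it takes over 64 s, if anything falls off the work surface, if the arm or the gripper's body presses on something with over 40 N, if the wrist force passes 120 N, or if a joint passes its speed limit or range.

### The arm

A 6-joint arm with a two-finger parallel gripper is mounted at the origin on a cart in front of the work surface, level with it; the furniture and walls round the work are solid. World frame = base frame: x ahead of the robot, y to its left, z up, the work surface at z = 0. Lengths are in m, angles in degrees, forces in N, time in s.
With the tool pointing down it reaches from about 0.275 to 0.825 m from the base axis. Payload 4.9 kg.
Tool frame: the origin (TCP) lies at the very end of the fingers, on their centre line; the grasp point (between the pads) lies 19 mm behind it (robot.grip_depth is the distance from the TCP to the grasp point, in m); z points along the fingers, y is the line along which they close (so a half turn about z gives the same grasp; the last joint's range is limited). The gripper opens to 85 mm and grips with 20 to 120 N. Pads are 22 mm wide; open, the fingers measure 114 mm over their backs; the gripper's body (76 mm by 85 mm) begins 54 mm behind the grasp point. The pads swing forward as they close: fully open they stand 13 mm farther back than shut.
Start: joints at [58.029, 18.69, -11.035, 60.275, 0, 82.311], TCP at [0.226, 0.501, 0.194] pointing down, gripper open.
Joint ranges: [-152.03, 152.03], [-55.5, 102.48], [-74.3, 77.21], [-110.64, 120.58], [-84.22, 78.4], [-180, 180]. Speed limits (degrees/s): [147.25, 147.25, 180, 180, 180, 180].

### API

Orientations are given as a 3x3 rotation matrix whose columns are the frame's x, y, z axes.
In Python, from rig import robot gives the robot as it stands.
- The arm moves only by the tool play_rows, never from a script. Its argument "steps" is a list of rows, each an object of numbers: "jaw": the closure, from 0 (fully open) to 1 (shut); "tx", "ty", "tz": the shift along the world's x, y, z in cm; "ax", "ay", "az": the turn, a rotation vector about the world's x, y, z in degrees. A call has 1 to 5 rows; each row is the pose to reach, as a shift and turn from the pose commanded when the call began; what a row does not reach only later rows make up. A row lasts 1/8 s, in which the tool goes at most 62.5 mm and 10.7 degrees, less where a joint would pass 70% of its speed; a pose out of reach is approached as far as the arm can. A call with a gripper value outside its range is refused whole. The fingers move at their own pace and stop on an object; "squeeze" is the grip in N (left out, the last holds). Time passes only in rows, so rows that repeat a pose let the fingers close. It gives the time, the measured TCP pose, the force, the opening and the grip force at its end, in the units of the state.
- robot.get_state(): the state, without advancing time (a new reading comes with each control period).
- robot.grab_frame(name): name is "scene" or "top" or "wrist"; returns a dict with "img" (400x640x3 uint8, red, green, blue), "z_map" (400x640 float32, m along the optical axis (not along the pixel's ray), 0 where there is no reading), "mtx" (3x3 intrinsics, pixels), "extrinsics" (4x4, takes a point from world to camera coordinates); the wrist camera has in their place "hand_eye" (4x4, takes a point from camera to tool coordinates, whose origin is the TCP and whose axes are the flange's). Camera axes: x right, y up, looking along -z (the intrinsics and any distortion apply to the point x, -y, -z); pixel columns grow to the right and rows downward; lengths in m; the calibration is good to about 2 mm. A picture is of the moment at which its call begins: read the wrist's pose just before it.
- robot.hand_in(): hands the job in; it is judged then, once.
Trained networks look in a picture, given as the dict that the camera call returned (one of the last four; its "shot" number tells which), for a name from the list of things; names that differ only in an ending like _2 or _b are one class to them, and where a whole thing is asked for, a point or a joint stands for the part that bears it (a point fixed in the world has none). Each returns a list of dicts, best first, with "p" (0 to 1); they miss things now and then, are a little off and sometimes report something else, mostly with a low value. They report only what shows in the picture. A call takes as long as a camera call.
- robot.find_in(name, picture): "box" ([left, top, right, bottom] in pixels, round what is visible of it).
- robot.tip_of(name, picture): "pixel" ([row, column] in pixels: a listed point, or the origin of a listed thing).
The state is a dict: "clock": time; "joint_positions": joint angles; "joint_vel": joint speeds; "joint_efforts": joint torques, N m; "ee_pos": TCP position; "eef_rot": TCP orientation; "contact_force": force on the tool from outside, world axes, zero at the start; "torque": the same for the moment, N m; "opening": finger opening in m; "finger_force": force on a finger pad.
Only numpy, scipy, OpenCV 4.12 (cv2) and the standard library are available. Lean on these libraries where they do the work, as an engineer would, in place of code of your own. Each camera call takes 0.05 s, during which the arm holds its last target. There are 200 camera calls.

## Working session

There is one attempt and no reset: what is moved stays moved. The work goes in short steps, Python scripts to look and compute and a tool call to move; the robot and the scene stay as the last step left them, time stands still between calls to the robot, and variables do not carry over. Pictures are saved under pics/ and viewed, at most 12 in all, crops included, and the job is handed in when it is done.

Besides the shell and the picture viewer there is one more tool, called after "Request:" in YAML: its name, and indented under it one key for each argument. play_rows: Moves the arm, as the interface text tells. Its arguments: {"type":"object","properties":{"steps":{"type":"array","items":{"type":"object","properties":{"jaw":{"type":"number"},"tx":{"type":"number"},"ty":{"type":"number"},"tz":{"type":"number"},"ax":{"type":"number"},"ay":{"type":"number"},"az":{"type":"number"}}}},"squeeze":{"type":"number"}},"required":["steps"]}

```bash
mkdir -p pics; ls
cat > h.py <<'E'
import numpy as np, cv2
from rig import robot
def world(f,r,c,st=None,z=None):
    """pixel -> world via depth (or, with z, plane)"""
    M=f["mtx"]; k=f.get("dist")
    if "extrinsics" in f: T=np.linalg.inv(f["extrinsics"])
    else:
        W=np.eye(4);W[:3,:3]=st["eef_rot"];W[:3,3]=st["ee_pos"];T=W@f["hand_eye"]
    d=np.array([(c-M[0,2])/M[0,0],-(r-M[1,2])/M[1,1],-1.])
    if z is None:
        zz=f["z_map"][int(r)-1:int(r)+2,int(c)-1:int(c)+2];zz=zz[zz>0]
        s=np.median(zz) if zz.size else np.nan
    else: s=(z-T[2,3])/(T[:3,:3]@d)[2]
    return T[:3,:3]@(d*s)+T[:3,3]
def project(f,p,st=None):
    if "extrinsics" in f: E=f["extrinsics"]
    else:
        W=np.eye(4);W[:3,:3]=st["eef_rot"];W[:3,3]=st["ee_pos"];E=np.linalg.inv(W@f["hand_eye"])
    q=E[:3,:3]@p+E[:3,3]; M=f["mtx"]
    return np.array([M[1,2]+M[1,1]*q[1]/q[2]*1.0, M[0,2]-M[0,0]*q[0]/q[2]])
def save(f,n,box=None,s=1):
    im=f["img"][...,::-1]
    if box: im=im[box[1]:box[3],box[0]:box[2]]
    cv2.imwrite("pics/"+n,cv2.resize(im,None,fx=s,fy=s))
E
python3 - <<'E'
from h import *
np.set_printoptions(precision=4,suppress=True)
st=robot.get_state();print(st["eef_rot"],st["opening"])
for n in["top","scene"]:
    f=robot.grab_frame(n);save(f,n+"0.png");print(n,list(f.keys()),f["mtx"])
    for k in["drill_jig","tube","tube_stop","strap_nose","strap_pad","lever_pivot","lever_grip","caliper","punch","offcut_1","spare_tube_1","pliers"]:
        for t in robot.tip_of(k,f)[:2]:
            r,c=t["pixel"];print(k,round(t["p"],2),np.round([r,c]),world(f,r,c))
E
```

```text
pics
[[-0.9115  0.4113 -0.0009]
 [ 0.4113  0.9115 -0.0015]
 [ 0.0002 -0.0017 -1.    ]] 0.08550415917940596
top ['img', 'z_map', 'mtx', 'extrinsics', 'shot'] [[398.8237   0.     317.9791]
 [  0.     398.8237 200.0626]
 [  0.       0.       1.    ]]
drill_jig 0.8 [216. 276.] [0.5241 0.0814 0.0877]
tube 0.64 [215. 255.] [0.5291 0.1459 0.038 ]
tube_stop 0.61 [195. 255.] [0.5865 0.1433 0.0484]
strap_nose 0.87 [244. 273.] [0.4491 0.0902 0.0765]
strap_pad 0.23 [194. 259.] [0.5881 0.1312 0.0498]
lever_pivot 0.53 [215. 276.] [0.5253 0.0797 0.0853]
lever_grip 0.72 [197. 277.] [0.5681 0.0699 0.1536]
lever_grip 0.42 [161. 214.] [0.6912 0.2685 0.0126]
caliper 0.74 [268. 273.] [0.3765 0.0996 0.0012]
punch 0.73 [146. 290.] [0.7294 0.0443 0.027 ]
punch 0.45 [160. 214.] [0.6973 0.273  0.0027]
offcut_1 0.82 [159. 242.] [0.6932 0.1843 0.0304]
offcut_1 0.2 [218. 278.] [0.5177 0.0746 0.0831]
spare_tube_1 0.58 [132. 289.] [0.7695 0.048  0.0281]
spare_tube_1 0.53 [148. 290.] [0.7237 0.0462 0.0263]
pliers 0.6 [182. 436.] [ 0.6176 -0.3808  0.0013]
scene ['img', 'z_map', 'mtx', 'extrinsics', 'shot'] [[433.8838   0.     314.3588]
 [  0.     433.8838 206.2989]
 [  0.       0.       1.    ]]
drill_jig 0.97 [214. 285.] [0.5215 0.0635 0.0162]
tube 0.44 [199. 276.] [0.5229 0.1371 0.0282]
tube_stop 0.75 [186. 292.] [0.5484 0.0638 0.1173]
strap_nose 0.69 [207. 257.] [0.4389 0.0829 0.0615]
lever_pivot 0.55 [204. 345.] [0.7195 0.0323 0.0111]
lever_pivot 0.49 [198. 284.] [0.5207 0.0621 0.0825]
lever_grip 0.49 [178. 296.] [0.5605 0.0622 0.1424]
caliper 0.68 [222. 240.] [0.3849 0.1067 0.0042]
caliper 0.23 [206. 259.] [0.4446 0.0825 0.0659]
punch 0.57 [170. 304.] [0.6873 0.2694 0.0084]
spare_tube_1 0.64 [203. 345.] [0.7199 0.0288 0.0146]
spare_tube_1 0.47 [197. 353.] [0.7617 0.0477 0.0126]
pliers 0.98 [306. 385.] [ 0.6081 -0.3647 -0.0019]
```

Run:
```python
import cv2
for n,b in[("top0",(170,110,370,310)),("scene0",(190,110,430,290))]:
    im=cv2.imread(f"pics/{n}.png")[b[1]:b[3],b[0]:b[2]]
    s=600/im.shape[0] if n=="top0" else 3.2
    cv2.imwrite(f"pics/{n}c.png",cv2.resize(im,None,fx=s,fy=s,interpolation=cv2.INTER_CUBIC))
```

```text
(no output)
```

View pics/top0c.png

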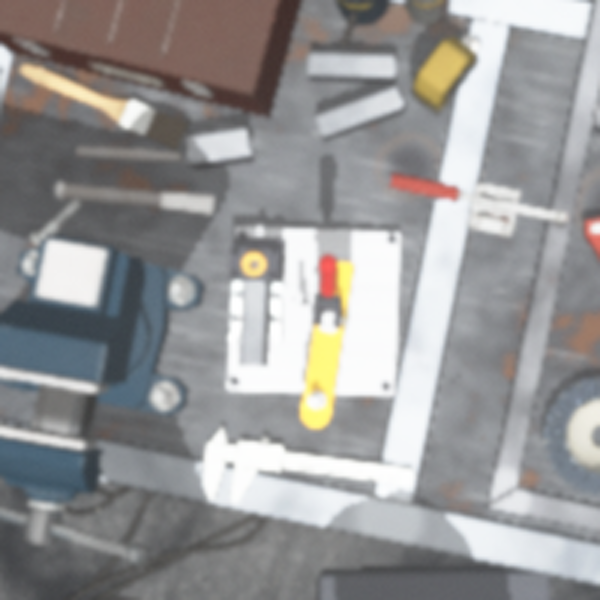

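View pics/scene0c.png

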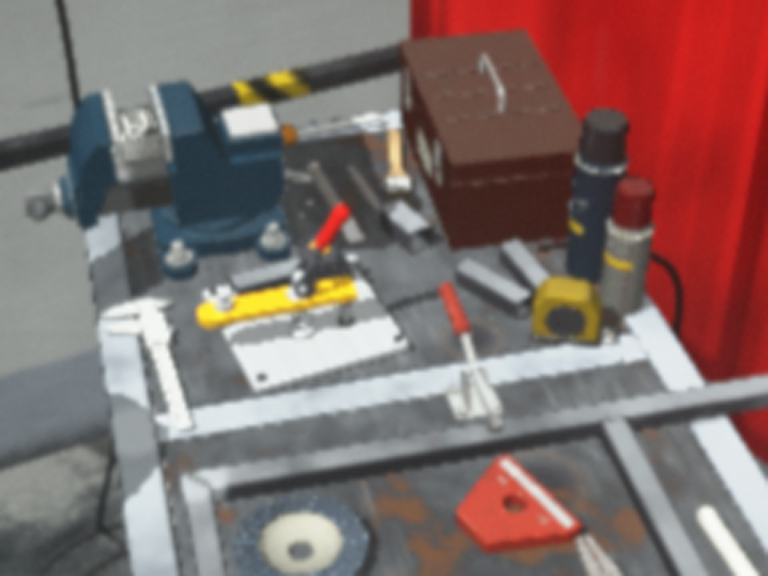

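Run:
```python
from h import *
np.set_printoptions(precision=4,suppress=True)
f=robot.grab_frame("top")
M=f["mtx"];T=np.linalg.inv(f["extrinsics"]);print(T[:3,3])
R,C=np.mgrid[0:400,0:640]
d=np.stack([(C-M[0,2])/M[0,0],-(R-M[1,2])/M[1,1],-np.ones(R.shape)],-1)*f["z_map"][...,None]
P=d@T[:3,:3].T+T[:3,3]
v=(P[...,1]>.19)&(P[...,0]<.62)&(P[...,0]>.2)&(f["z_map"]>0)
for y in np.arange(.17,.4,.02):
    m=v&(abs(P[...,1]-y)<.01)
    if m.any():print(round(y,2),P[...,2][m].max(), P[m][P[...,2][m]>.05][:,0].min(initial=9),P[m][P[...,2][m]>.05][:,0].max(initial=0))
im=f["img"].astype(int)
# plate: bright & z~12mm
m=(im.min(-1)>150)&(abs(P[...,2]-.012)<.007)&(P[...,0]>.42)&(P[...,0]<.62)&(P[...,1]>-.03)&(P[...,1]<.2)
m=cv2.morphologyEx(m.astype(np.uint8),cv2.MORPH_OPEN,np.ones((2,2)))
n,l,s,_=cv2.connectedComponentsWithStats(m);k=l==1+np.argmax(s[1:,4])
q=np.array([world(f,r,c,z=.012)[:2] for r,c in np.argwhere(k)])*1000
print(k.sum(),cv2.minAreaRect(q.astype(np.float32)))
# yellow strap
y=(im[...,0]>150)&(im[...,1]>120)&(im[...,2]<90)&(P[...,0]>.4)&(P[...,0]<.62)&(P[...,1]>0)&(P[...,1]<.12)
q=np.array([world(f,r,c,z=.06)[:2] for r,c in np.argwhere(y)])*1000
print(y.sum(),cv2.minAreaRect(q.astype(np.float32)),np.median(P[...,2][y]))
t=(im.max(-1)<190)&(abs(P[...,2]-.037)<.006)&(P[...,0]>.44)&(P[...,0]<.6)&(P[...,1]>.12)&(P[...,1]<.165)
q=P[t]*1000;print(t.sum(),cv2.minAreaRect(q[:,:2].astype(np.float32)),np.median(q[:,2]))
```

```text
[ 0.4707 -0.0439  1.1667]
0.19 0.014598819592049228 9.0 0.0
0.21 0.03907706369317965 9.0 0.0
0.23 0.1316016895580221 0.3126934308966368 0.3304474205601975
0.25 0.15586733701477917 0.3157716800759194 0.5890539987155301
0.27 0.1593949860578716 0.3213268704986923 0.5918444779204893
0.29 0.160349560979288 0.32588048073284553 0.5951330131664303
0.31 0.1604540849630698 0.3300553846293918 0.6005884841160121
0.33 0.1601710781558583 0.32461282329104013 0.597290444892987
0.35 0.16128906621030237 0.3263681163894311 0.5440692060950036
0.37 0.15983923308808645 0.34262472446079684 0.49505524918987204
0.39 0.12785884791595703 0.39395083778210116 0.3977251134778558
1824 ((531.4984741210938, 92.3364028930664), (162.9903106689453, 160.3745574951172), 86.55875396728516)
5 ((557.8088989257812, 69.49688720703125), (3.311782847958966e-06, 11.17650032043457), 89.37725830078125) 0.12071829654826027
70 ((543.0573120117188, 143.3107147216797), (40.287227630615234, 111.84300994873047), 89.61046600341797) 35.611386105001145
```

Request:
play_rows:
  steps:
    - {"tz": 6, "jaw": 1}
    - {"tx": 4, "ty": -5, "tz": 6, "az": 7, "jaw": 1}
    - {"tx": 7, "ty": -10, "tz": 6, "az": 14, "jaw": 1}
    - {"tx": 10, "ty": -15, "tz": 6, "az": 21, "jaw": 1}
    - {"tx": 13, "ty": -20, "tz": 6, "az": 21, "jaw": 1}
  squeeze: 20

```text
$.steps[0]: bad value
```

Request:
play_rows:
  steps:
    - {"tx": 2, "ty": -5, "jaw": 1}
    - {"tx": 4, "ty": -10, "jaw": 1}
    - {"tx": 6, "ty": -15, "jaw": 1}
    - {"tx": 7, "ty": -20, "jaw": 1}
    - {"tx": 7, "ty": -20, "jaw": 1}

```text
$.steps[0]: bad value
```

Run:
```python
from h import *
np.set_printoptions(precision=4,suppress=True)
st=robot.get_state();print(st["clock"],st["ee_pos"],st["eef_rot"],st["joint_positions"],st["opening"],st["contact_force"])
f=robot.grab_frame("wrist");save(f,"w1.png");print(f["hand_eye"])
for k in["drill_jig","tube","tube_stop","strap_nose","lever_pivot","lever_grip"]:
    for t in robot.tip_of(k,f)[:1]:
        r,c=t["pixel"];print(k,round(t["p"],2),np.round([r,c]),world(f,r,c,st))
```

```text
1.35 [0.2262 0.5014 0.1944] [[-0.9115  0.4112  0.    ]
 [ 0.4112  0.9115  0.    ]
 [-0.      0.     -1.    ]] [ 58.0284  18.6902 -11.0353  60.2742   0.      82.311 ] 0.08510714535140951 [-0.0833  0.251   0.187 ]
[[-0.0007  0.9636  0.2674  0.0674]
 [ 1.      0.0008 -0.0003  0.0006]
 [-0.0005  0.2674 -0.9636 -0.1793]
 [ 0.      0.      0.      1.    ]]
```

View pics/w1.png

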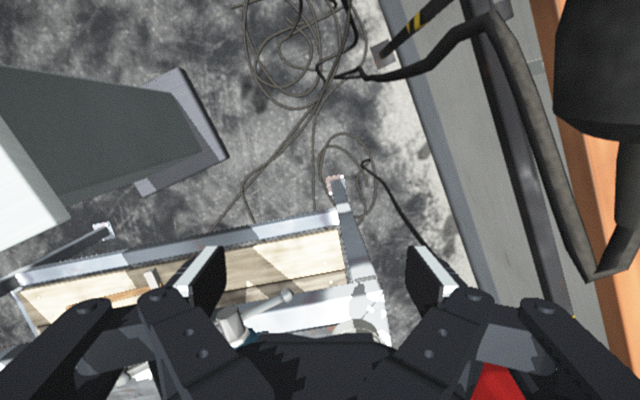

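Request:
play_rows:
  steps:
    - {"tx": 0, "ty": 0, "tz": 6, "ax": 0, "ay": 0, "az": 0, "jaw": 1}
    - {"tx": 4, "ty": -4, "tz": 8, "ax": 0, "ay": 0, "az": 7, "jaw": 1}
    - {"tx": 8, "ty": -8, "tz": 8, "ax": 0, "ay": 0, "az": 14, "jaw": 1}
    - {"tx": 12, "ty": -12, "tz": 8, "ax": 0, "ay": 0, "az": 21, "jaw": 1}
    - {"tx": 16, "ty": -16, "tz": 8, "ax": 0, "ay": 0, "az": 21, "jaw": 1}
  squeeze: 20

```text
clock: 2.33
ee_pos: [0.3873, 0.3401, 0.2746]
eef_rot: [[-0.998, 0.056, 0.001], [0.056, 0.998, 0.0], [-0.001, 0.0, -1.0]]
contact_force: [0.8, 0.1, 0.5]
opening: -0.0002
finger_force: 0.0
```

Request:
play_rows:
  steps:
    - {"tx": 4, "ty": -5, "tz": 0, "ax": 0, "ay": 0, "az": 0, "jaw": 1}
    - {"tx": 8, "ty": -10, "tz": 0, "ax": 0, "ay": 0, "az": 0, "jaw": 1}
    - {"tx": 11, "ty": -15, "tz": 0, "ax": 0, "ay": 0, "az": 0, "jaw": 1}
    - {"tx": 14, "ty": -20, "tz": 0, "ax": 0, "ay": 0, "az": 0, "jaw": 1}
    - {"tx": 14, "ty": -23, "tz": 0, "ax": 0, "ay": 0, "az": 0, "jaw": 1}

```text
clock: 2.95
ee_pos: [0.5279, 0.1086, 0.2739]
eef_rot: [[-0.998, 0.06, 0.0], [0.06, 0.998, -0.0], [-0.0, -0.0, -1.0]]
contact_force: [-1.1, -0.4, -0.0]
opening: -0.0001
finger_force: 0.0
```

Run:
```python
from h import *
np.set_printoptions(precision=4,suppress=True)
st=robot.get_state();print(st["clock"],st["ee_pos"],st["eef_rot"],st["joint_positions"],st["opening"],st["contact_force"])
f=robot.grab_frame("wrist");save(f,"w2.png");np.savez("w2.npz",**{k:f[k] for k in["img","z_map","mtx","hand_eye"]},ee_pos=st["ee_pos"],eef_rot=st["eef_rot"])
for k in["drill_jig","tube","tube_stop","strap_nose","lever_pivot","lever_grip"]:
    for t in robot.tip_of(k,f)[:1]:
        r,c=t["pixel"];print(k,round(t["p"],2),np.round([r,c]),world(f,r,c,st))
```

```text
2.95 [0.5279 0.1086 0.2739] [[-0.9982  0.0602  0.0003]
 [ 0.0602  0.9982 -0.0003]
 [-0.0004 -0.0003 -1.    ]] [ 3.7937 15.2282 -4.1571 70.5964 -0.0208  7.246 ] -0.00011301891010030253 [-1.1159 -0.3602 -0.0267]
drill_jig 0.66 [166. 305.] [0.5319 0.0929 0.0124]
tube 0.71 [160. 343.] [0.5232 0.1475 0.0367]
tube_stop 0.72 [206. 341.] [0.5839 0.1409 0.0512]
strap_nose 0.85 [107. 292.] [0.449  0.0859 0.0767]
lever_pivot 0.78 [167. 286.] [0.5205 0.0725 0.083 ]
lever_grip 0.95 [212. 280.] [0.5583 0.0687 0.1433]
```

View pics/w2.png

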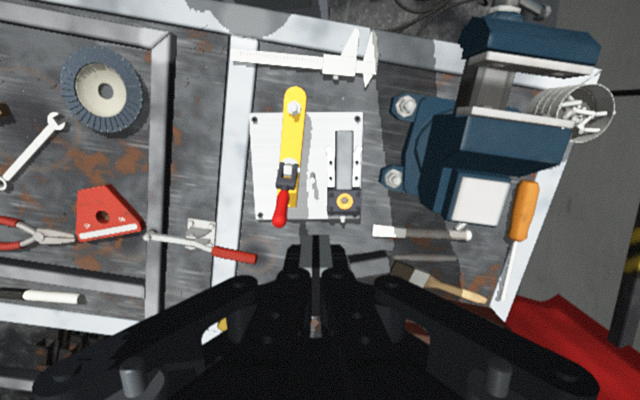

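```bash
cat >> h.py <<'E'
def cloud(f,st):
    M=f["mtx"];W=np.eye(4);W[:3,:3]=st["eef_rot"];W[:3,3]=st["ee_pos"];T=W@f["hand_eye"]
    R,C=np.mgrid[0:400,0:640]
    d=np.stack([(C-M[0,2])/M[0,0],-(R-M[1,2])/M[1,1],-np.ones(R.shape)],-1)*f["z_map"][...,None]
    return d@T[:3,:3].T+T[:3,3]
E
python3 - <<'E'
from h import *
np.set_printoptions(precision=1,suppress=True)
f=dict(np.load("w2.npz"));P=cloud(f,f)*1000;im=f["img"].astype(int)
X,Y,Z=P[...,0],P[...,1],P[...,2]
reg=(X>425)&(X<640)&(Y>-10)&(Y<195)
m=reg&(abs(Z-12)<4)&(im.min(-1)>120)
print("plate",m.sum(),np.median(Z[m]),cv2.minAreaRect(P[m][:,:2].astype(np.float32)))
y=reg&(im[...,0]>140)&(im[...,1]>110)&(im[...,2]<80)&(abs(Z-60)<5)&(Y<120)
print("strap",y.sum(),np.median(Z[y]),cv2.minAreaRect(P[y][:,:2].astype(np.float32)))
t=reg&(abs(Z-37)<4)&(Y>125)&(Y<170)
print("tube",t.sum(),np.median(Z[t]),cv2.minAreaRect(P[t][:,:2].astype(np.float32)),P[t][:,0].min())
r=reg&(im[...,0]>150)&(im[...,1]<70)&(im[...,2]<70)&(Z>80)
print("red",r.sum(),P[r].min(0),P[r].max(0))
E
```

```text
plate 6692 12.001602605488909 ((536.7366333007812, 98.2837142944336), (213.21495056152344, 183.25152587890625), 2.8968117237091064)
strap 233 59.749546124187205 ((506.0736999511719, 78.49263000488281), (25.3901309967041, 142.8473358154297), 80.1090087890625)
tube 1126 36.634587522013014 ((544.4019775390625, 148.06710815429688), (42.92264175415039, 121.2540283203125), 89.16432189941406) 483.92501471184596
red 373 [460.7  60.  111.8] [573.9 113.3 453.2]
```

Run:
```python
from h import *
np.set_printoptions(precision=1,suppress=True)
f=dict(np.load("w2.npz"));P=cloud(f,f)*1000;im=f["img"].astype(int)
X,Y,Z=P[...,0],P[...,1],P[...,2]
reg=(X>425)&(X<640)&(Y>-10)&(Y<195)
def cc(m,k=3):
    m=cv2.morphologyEx(m.astype(np.uint8),cv2.MORPH_OPEN,np.ones((k,k)))
    n,l,s,_=cv2.connectedComponentsWithStats(m,connectivity=4);return l==1+np.argmax(s[1:,4])
m=cc(reg&(abs(Z-12)<6)&(im.min(-1)>185))
print("plate",m.sum(),cv2.minAreaRect(P[m][:,:2].astype(np.float32)),cv2.minAreaRect(np.argwhere(m)[:,::-1].astype(np.float32)))
y=cc(reg&(im[...,0]-im[...,2]>70)&(im[...,1]-im[...,2]>50)&(Z>40)&(Z<66)&(Y<120),2)
print("strap",y.sum(),np.median(Z[y]),cv2.minAreaRect(P[y][:,:2].astype(np.float32)))
t=cc(reg&(abs(Z-37)<2.5)&(Y>125)&(Y<170)&(im.max(-1)<190)&(X<550))
print("tube",t.sum(),np.median(Z[t]),cv2.minAreaRect(P[t][:,:2].astype(np.float32)),P[t].min(0),P[t].max(0))
st=f
q=np.array([[250,113],[362,112],[366,219],[253,221]])
for c,r in q: print(world(f,r,c,st,z=.012)*1000)
```

```text
plate 2744 ((536.928466796875, 134.20120239257812), (78.58048248291016, 159.32110595703125), 84.0971450805664) ((333.5017395019531, 165.44833374023438), (54.5882453918457, 106.7986068725586), 1.9749339818954468)
strap 1363 59.716418202772125 ((476.5364990234375, 89.10160827636719), (40.08409881591797, 98.75089263916016), 77.11686706542969)
tube 84 36.854016825241445 ((495.1419677734375, 146.09632873535156), (10.914669036865234, 16.18931770324707), 87.58529663085938) [487.1 140.3  34.6] [503.1 151.8  39. ]
[451.9  21.4  12. ]
[460.1 179.   12. ]
[620.  182.1  12. ]
[612.6   6.8  12. ]
```

Run:
```python
from h import *
im=cv2.imread("pics/w2.png")[75:235,235:385];cv2.imwrite("pics/w2c.png",cv2.resize(im,(560,597),interpolation=cv2.INTER_CUBIC))
```

```text
(no output)
```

View pics/w2c.png

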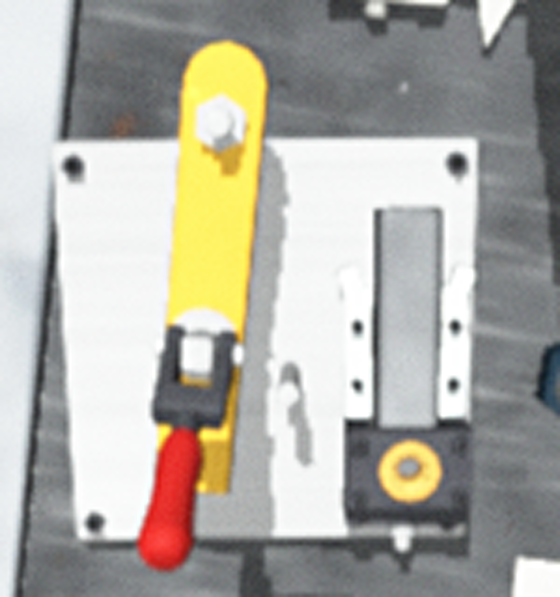

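Run:
```python
from h import *
np.set_printoptions(precision=1,suppress=True)
f=dict(np.load("w2.npz"))
def w(c,r,z): 
    r,c=75+r*160/597,235+c*150/560
    return world(f,r,c,f,z=z)*1000, world(f,r,c,f)*1000
for n,c,r,z in[("c--",55,142,.012),("c-+",478,140,.012),("c+-",78,542,.012),("c++",468,540,.012),("s--",72,165,.012),("s-+",457,162,.012),("s+-",94,522,.012),("tubeend",408,209,.037),("bush",410,468,.054),("nut",219,122,.077),("pivot bolt",196,355,.083),("railL",463,270,.022),("railR",348,270,.022),("grip end",165,548,.13)]: print(n,*w(c,r,z))
```

```text
c-- [451.9  21.   12. ] [451.7  18.5   0.1]
c-+ [460.9 180.5  12. ] [460.9 182.2   0.2]
c+- [611.7  11.4  12. ] [615.7   8.7   0.2]
c++ [620.6 173.3  12. ] [624.7 174.9   0.7]
s-- [460.7  26.4  12. ] [460.7  27.5  17.5]
s-+ [468.5 172.4  12. ] [468.4 171.7  16.6]
s+- [603.3  19.1  12. ] [601.8  20.1  16.9]
tubeend [483.4 150.9  37. ] [484.6 153.   14.5]
bush [575.9 146.8  54. ] [588.1 150.4  11.8]
nut [450.3  87.8  77. ] [450.3  87.8  76.6]
pivot bolt [524.1  74.6  83. ] [524.   74.6  83.6]
railL [508.1 172.4  22. ] [508.2 172.4  21.7]
railR [505.5 128.7  22. ] [505.7 128.8  20.2]
grip end [574.8  65.  130. ] [566.9  68.3 152.6]
```

Request:
play_rows:
  steps:
    - {"tx": -4, "ty": 2.3, "tz": 0, "ax": 0, "ay": 0, "az": 0, "jaw": 1}
    - {"tx": -7.4, "ty": 4.5, "tz": -5, "ax": 0, "ay": 0, "az": 0, "jaw": 1}
    - {"tx": -7.4, "ty": 4.5, "tz": -11, "ax": 0, "ay": 0, "az": 0, "jaw": 1}
    - {"tx": -7.4, "ty": 4.5, "tz": -17, "ax": 0, "ay": 0, "az": 0, "jaw": 1}
    - {"tx": -7.4, "ty": 4.5, "tz": -20, "ax": 0, "ay": 0, "az": 0, "jaw": 1}

```text
clock: 3.92
ee_pos: [0.4496, 0.1573, 0.0718]
eef_rot: [[-0.998, 0.055, -0.003], [0.055, 0.999, -0.0], [0.003, -0.001, -1.0]]
contact_force: [1.0, -1.0, 0.2]
opening: 0.0001
finger_force: 0.0
```

Request:
play_rows:
  steps:
    - {"tx": 0, "ty": 0, "tz": -2.5, "ax": 0, "ay": 0, "az": 0, "jaw": 1}
    - {"tx": 0, "ty": 0, "tz": -4.6, "ax": 0, "ay": 0, "az": 0, "jaw": 1}
    - {"tx": 0, "ty": 0, "tz": -4.6, "ax": 0, "ay": 0, "az": 0, "jaw": 1}

```text
clock: 4.3
ee_pos: [0.4505, 0.157, 0.0273]
eef_rot: [[-0.998, 0.055, -0.003], [0.055, 0.998, -0.0], [0.003, -0.001, -1.0]]
contact_force: [-0.3, 0.4, 0.8]
opening: -0.0002
finger_force: 0.0
```

Run:
```python
from h import *
np.set_printoptions(precision=4,suppress=True)
st=robot.get_state();print(st["clock"],st["ee_pos"],st["contact_force"])
f=robot.grab_frame("wrist");im=f["img"][100:400,150:500,::-1];cv2.imwrite("pics/w3.png",cv2.resize(im,None,fx=2,fy=2,interpolation=cv2.INTER_CUBIC))
```

```text
4.3 [0.4505 0.157  0.0273] [-0.2682  0.3829  0.8285]
```

View pics/w3.png

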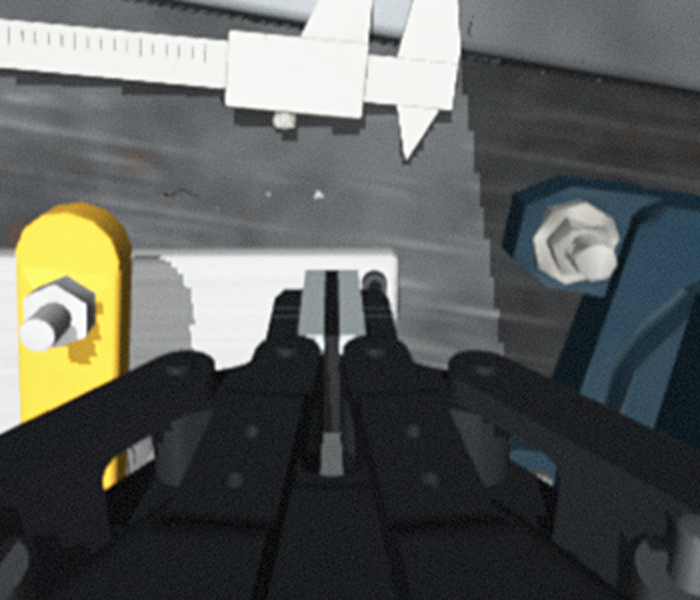

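Request:
play_rows:
  steps:
    - {"tx": 1, "ty": -0.3, "tz": 0, "ax": 0, "ay": 0, "az": 0, "jaw": 1}
    - {"tx": 2, "ty": -0.35, "tz": 0, "ax": 0, "ay": 0, "az": 0, "jaw": 1}
    - {"tx": 2.9, "ty": -0.4, "tz": 0, "ax": 0, "ay": 0, "az": 0, "jaw": 1}
    - {"tx": 3.7, "ty": -0.45, "tz": 0, "ax": 0, "ay": 0, "az": 0, "jaw": 1}
    - {"tx": 4.2, "ty": -0.5, "tz": 0, "ax": 0, "ay": 0, "az": 0, "jaw": 1}

```text
clock: 4.97
ee_pos: [0.4949, 0.1513, 0.0284]
eef_rot: [[-0.998, 0.058, 0.0], [0.058, 0.998, 0.0], [-0.0, 0.0, -1.0]]
contact_force: [0.6, -0.1, -0.3]
opening: -0.0001
finger_force: 0.0
```

Request:
play_rows:
  steps:
    - {"tx": 0.2, "ty": 0, "tz": 0, "ax": 0, "ay": 0, "az": 0, "jaw": 1}
    - {"tx": 0.4, "ty": 0, "tz": 0, "ax": 0, "ay": 0, "az": 0, "jaw": 1}

```text
clock: 5.22
ee_pos: [0.4979, 0.1513, 0.0283]
eef_rot: [[-0.998, 0.057, -0.001], [0.057, 0.998, -0.0], [0.001, -0.0, -1.0]]
contact_force: [0.8, 0.5, 0.5]
opening: 0.0002
finger_force: 0.0
```

Request:
play_rows:
  steps:
    - {"tx": 0.2, "ty": 0, "tz": 0, "ax": 0, "ay": 0, "az": 0, "jaw": 1}
    - {"tx": 0.3, "ty": 0, "tz": 0, "ax": 0, "ay": 0, "az": 0, "jaw": 1}

```text
clock: 5.48
ee_pos: [0.5012, 0.1514, 0.0284]
eef_rot: [[-0.998, 0.057, -0.0], [0.057, 0.998, -0.0], [0.0, -0.0, -1.0]]
contact_force: [-0.2, 0.3, -0.2]
opening: -0.0
finger_force: 0.0
```

Run:
```python
from h import *
np.set_printoptions(precision=4,suppress=True)
st=robot.get_state();print(st["clock"],st["ee_pos"],st["contact_force"])
f=robot.grab_frame("scene");im=f["img"][165:245,230:330,::-1];cv2.imwrite("pics/s3.png",cv2.resize(im,None,fx=7,fy=7,interpolation=cv2.INTER_CUBIC))
```

```text
5.475 [0.5012 0.1514 0.0284] [-0.2109  0.3479 -0.2076]
```

View pics/s3.png

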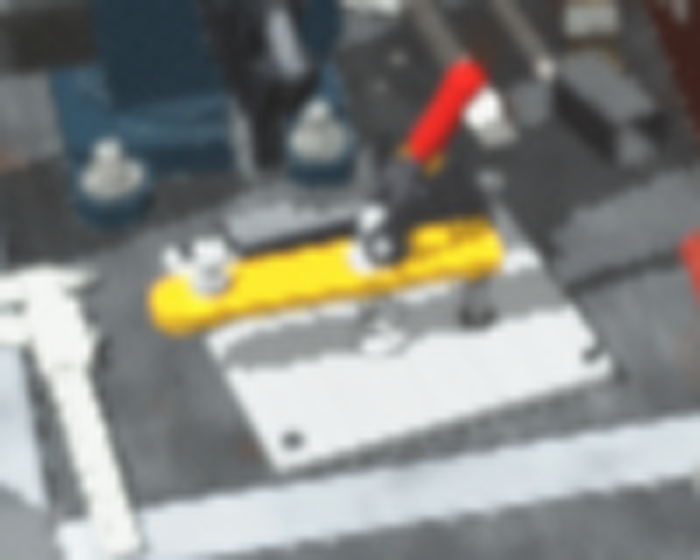

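Request:
play_rows:
  steps:
    - {"tx": 0.2, "ty": 0, "tz": 0, "ax": 0, "ay": 0, "az": 0, "jaw": 1}
    - {"tx": 0.3, "ty": 0, "tz": 0, "ax": 0, "ay": 0, "az": 0, "jaw": 1}

```text
clock: 5.78
ee_pos: [0.5043, 0.1514, 0.0284]
eef_rot: [[-0.998, 0.057, 0.0], [0.057, 0.998, 0.0], [-0.0, 0.0, -1.0]]
contact_force: [-0.3, 0.2, -0.5]
opening: -0.0001
finger_force: 0.0
```

Request:
play_rows:
  steps:
    - {"tx": 0.2, "ty": 0, "tz": 0, "ax": 0, "ay": 0, "az": 0, "jaw": 1}
    - {"tx": 0.3, "ty": 0, "tz": 0, "ax": 0, "ay": 0, "az": 0, "jaw": 1}

```text
clock: 6.02
ee_pos: [0.5073, 0.1514, 0.0284]
eef_rot: [[-0.998, 0.057, 0.0], [0.057, 0.998, -0.0], [-0.0, -0.0, -1.0]]
contact_force: [-0.7, 0.1, 0.3]
opening: -0.0003
finger_force: 0.0
```

Request:
play_rows:
  steps:
    - {"tx": 0.2, "ty": 0, "tz": 0, "ax": 0, "ay": 0, "az": 0, "jaw": 1}
    - {"tx": 0.2, "ty": 0, "tz": 0, "ax": 0, "ay": 0, "az": 0, "jaw": 1}

```text
clock: 6.28
ee_pos: [0.5094, 0.1514, 0.0284]
eef_rot: [[-0.998, 0.057, 0.0], [0.057, 0.998, 0.0], [-0.0, 0.0, -1.0]]
contact_force: [0.0, -0.0, -0.1]
opening: -0.0002
finger_force: 0.0
```

Run:
```python
from h import *
np.set_printoptions(precision=1,suppress=True)
st=robot.get_state();print(st["ee_pos"]*1000,st["contact_force"])
f=robot.grab_frame("wrist");P=cloud(f,st)*1000
f2=robot.grab_frame("top");print(robot.find_in("tube",f2)[:2])
# jig frame of fingertip points in wrist cam
c,s=np.cos(.0556),np.sin(.0556);d=P-np.array([535.8,96.2,0])
J=np.stack([c*d[...,0]-s*d[...,1],s*d[...,0]+c*d[...,1],P[...,2]],-1)
m=(abs(J[...,1]-53.5)<10)&(J[...,2]>13.5)&(J[...,2]<60)&(J[...,0]>-90)&(J[...,0]<60)
q=J[m];print(m.sum());
for z in range(15,60,5):
    k=q[abs(q[:,2]-z)<2.5]
    if len(k):print(z,len(k),k.min(0),k.max(0))
M=f2["mtx"];T=np.linalg.inv(f2["extrinsics"])
for xj in(-70,-60,-50,-40,-30,-20,-10,0,10,20):
    p=np.array([535.8+c*xj+s*53.5,96.2-s*xj+c*53.5,37])/1000
    r,cc=project(f2,p);print(xj,round(r),round(cc),f2["img"][round(r),round(cc)],world(f2,r,cc)*1000)
```

```text
[509.4 151.4  28.4] [ 0.  -0.  -0.1]
[{'box': [246.8, 200.0, 261.7, 234.8], 'p': 0.61}]
1986
15 168 [-72.2  44.1  13.5] [-51.1  63.   16.5]
20 3 [-56.1  62.8  18.4] [-55.4  63.5  21.4]
25 19 [-56.1  50.   23.4] [55.8 63.3 27.2]
30 2 [-55.9  63.   29. ] [-55.9  63.1  31.5]
35 1353 [-56.1  43.5  34.2] [-19.7  63.5  37.5]
40 268 [-55.6  43.7  37.5] [44.  62.3 42.4]
45 41 [23.9 50.5 42.5] [42.7 56.9 47.4]
50 131 [23.6 51.2 47.5] [37.  57.5 52.5]
55 1 [28.2 55.  52.8] [28.2 55.  52.8]
-70 237 252 [250 251 251] [468.8 157.6  13.7]
-60 233 253 [250 250 251] [479.  156.8  15.2]
-50 229 253 [108 109 110] [485.8 119.6 225.6]
-40 226 253 [81 81 81] [493.8 117.  238.1]
-30 222 253 [86 88 90] [502.  116.2 240. ]
-20 219 253 [85 85 88] [510.2 116.  238.5]
-10 215 254 [77 78 79] [518.4 115.5 238.7]
0 212 254 [82 81 81] [528.2 119.6 212.5]
10 208 254 [143 145 147] [548.6 148.6  39.4]
20 205 254 [144 147 149] [558.6 148.2  39. ]
```

Run:
```python
from h import *
np.set_printoptions(precision=1,suppress=True)
st=robot.get_state()
f=robot.grab_frame("wrist");im=f["img"][80:330,200:450,::-1];cv2.imwrite("pics/w4.png",cv2.resize(im,(600,600),interpolation=cv2.INTER_CUBIC))
print(project(f,st["ee_pos"],st))
P=cloud(f,st)*1000
for r in(180,200,210,220,230,240,250,260,280,300):print(r,P[r,300:340:4].tolist()[3],P[r,320],f["img"][r,312])
```

```text
[225.6 314.6]
180 [482.91522987347867, 151.1417276632895, 12.482137855999387] [483.2 156.4  12.8] [161 165 165]
200 [489.47206231948127, 151.01773840216137, 38.07867951894492] [490.3 155.7  36. ] [168 172 176]
210 [496.2473971218627, 150.5823816958532, 36.02262693924763] [495.9 155.4  37.9] [168 174 177]
220 [502.0575008931311, 150.2435335708991, 37.45917975672761] [502.3 155.   37.6] [177 180 181]
230 [509.0854055909263, 149.79711714477574, 35.80610716901966] [508.5 154.7  38.1] [178 181 183]
240 [498.7343144829817, 150.8540242532181, 75.29752521143112] [498.6 154.6  76.1] [ 96 101 101]
250 [498.6316801655155, 150.9815616260058, 86.54981966714912] [499.1 154.5  86. ] [65 67 71]
260 [499.08120336518243, 151.04683084150153, 95.14908064206597] [498.5 154.3  96.7] [55 58 62]
280 [503.72543505896795, 150.84706249294206, 102.8927486082645] [502.6 154.  105. ] [39 42 41]
300 [513.3771546340254, 150.24675069924552, 101.80740135494852] [507.3 153.7 111. ] [32 37 34]
```

View pics/w4.png

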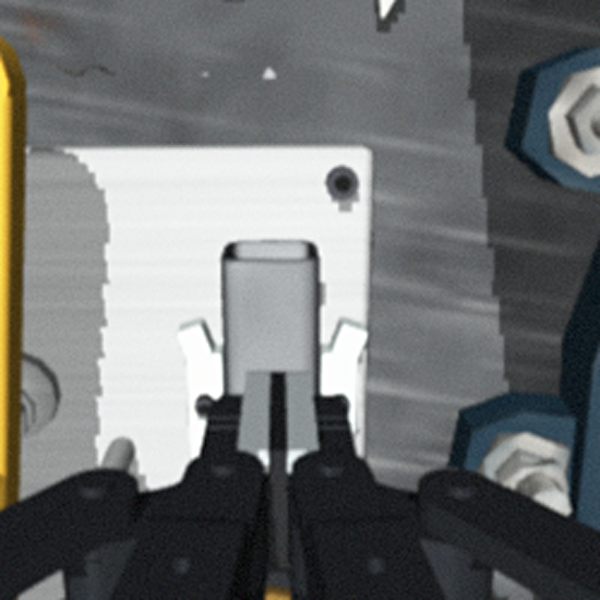

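Request:
play_rows:
  steps:
    - {"tx": -2.5, "ty": 0.1, "tz": 0, "ax": 0, "ay": 0, "az": 0, "jaw": 1}
    - {"tx": -4.4, "ty": 0.2, "tz": 0, "ax": 0, "ay": 0, "az": 0, "jaw": 1}
    - {"tx": -4.4, "ty": 0.2, "tz": -1, "ax": 0, "ay": 0, "az": 0, "jaw": 1}
    - {"tx": -4.4, "ty": 0.2, "tz": -2, "ax": 0, "ay": 0, "az": 0, "jaw": 1}
    - {"tx": -4.4, "ty": 0.2, "tz": -2, "ax": 0, "ay": 0, "az": 0, "jaw": 1}

```text
clock: 7.1
ee_pos: [0.4652, 0.1532, 0.0073]
eef_rot: [[-0.998, 0.058, -0.001], [0.058, 0.998, -0.0], [0.001, -0.0, -1.0]]
contact_force: [-0.1, 0.3, -0.2]
opening: 0.0001
finger_force: 0.0
```

```bash
cat > tip.py <<'E'
from h import *
np.set_printoptions(precision=1,suppress=True)
st=robot.get_state();print(st["ee_pos"]*1000,st["contact_force"])
f=robot.grab_frame("wrist");P=cloud(f,st)*1000
for r in range(224,256,2):print(r,P[r,308],P[r,322],f["img"][r,308],f["img"][r,322])
E
python3 tip.py
```

```text
[465.2 153.2   7.3] [-0.1  0.3 -0.2]
224 [462.2 149.3  11.9] [462.6 157.9  12.1] [239 240 240] [241 241 242]
226 [463.3 149.2  12.6] [463.9 157.8  12.2] [242 243 242] [240 241 242]
228 [464.9 149.1  11.7] [465.1 157.8  12.4] [240 240 241] [237 238 239]
230 [466.1 149.   12. ] [466.4 157.7  12.5] [236 237 237] [235 237 237]
232 [467.8 148.9  11.2] [467.8 157.6  12.2] [237 238 238] [238 238 238]
234 [468.7 148.9  12.1] [469.7 157.6  10.9] [220 223 222] [218 221 221]
236 [454.4 150.7  50.2] [455.5 157.5  48.6] [133 138 143] [136 141 144]
238 [454.8 150.7  51.8] [455.1 157.5  51.9] [140 145 148] [141 148 148]
240 [454.8 150.8  54.3] [455.1 157.4  54.4] [141 146 148] [143 148 149]
242 [454.8 150.8  56.6] [455.5 157.4  55.9] [143 150 153] [139 144 148]
244 [454.2 151.   60.2] [454.9 157.3  59.5] [137 145 147] [146 151 151]
246 [454.4 151.   61.9] [454.5 157.3  62.5] [140 145 147] [147 153 157]
248 [454.2 151.1  64.5] [455.2 157.2  63.1] [137 147 148] [146 152 153]
250 [455.1 151.   64.7] [454.7 157.2  66.2] [144 150 152] [141 150 150]
252 [454.7 151.1  67.6] [455.3 157.1  66.9] [144 149 151] [142 148 148]
254 [454.8 151.2  69.3] [454.9 157.1  69.7] [142 149 150] [141 148 151]
```

Request:
play_rows:
  steps:
    - {"tx": 0, "ty": 0, "tz": -0.8, "ax": 0, "ay": 0, "az": 0, "jaw": 1}
    - {"tx": 0, "ty": 0, "tz": -1.6, "ax": 0, "ay": 0, "az": 0, "jaw": 1}
    - {"tx": 0, "ty": 0, "tz": -2.2, "ax": 0, "ay": 0, "az": 0, "jaw": 1}
    - {"tx": 0, "ty": 0, "tz": -2.2, "ax": 0, "ay": 0, "az": 0, "jaw": 1}

```text
clock: 7.65
ee_pos: [0.4646, 0.1532, -0.0143]
eef_rot: [[-0.998, 0.057, -0.001], [0.057, 0.998, -0.0], [0.001, -0.0, -1.0]]
contact_force: [0.1, 0.9, 0.1]
opening: 0.0001
finger_force: 0.0
```

```bash
python3 tip.py | head -14
```

```text
[464.6 153.2 -14.3] [0.1 0.9 0.1]
224 [457.9 149.8   0.4] [458.4 158.    0.5] [107 110 111] [112 116 118]
226 [457.5 150.    4.8] [458.2 157.9   4.2] [151 152 151] [151 155 155]
228 [458.1 150.    6.5] [458.3 157.8   7.2] [173 177 174] [174 177 176]
230 [457.9 150.1  10. ] [458.7 157.8   9.3] [212 215 218] [212 216 215]
232 [458.7 150.   11. ] [459.1 157.7  11.2] [238 240 240] [239 240 240]
234 [459.3 150.   12.4] [460.2 157.6  11.3] [216 219 218] [216 220 218]
236 [453.9 150.8  28.4] [454.5 157.6  27.8] [137 145 146] [138 144 146]
238 [454.  150.8  30.6] [454.3 157.5  31. ] [138 145 143] [141 149 150]
240 [454.4 150.8  32.2] [454.1 157.5  33.7] [141 146 149] [138 143 146]
242 [454.1 150.9  35.2] [454.5 157.4  35.1] [142 147 151] [142 148 150]
244 [454.4 150.9  36.8] [454.8 157.4  36.7] [140 146 147] [142 149 150]
246 [453.9 151.   40.2] [454.4 157.3  39.7] [144 151 153] [142 149 151]
248 [454.  151.1  42.1] [454.1 157.3  42.7] [137 142 145] [144 149 151]
```

Request:
play_rows:
  steps:
    - {"tx": 0.8, "ty": -0.05, "tz": 0, "ax": 0, "ay": 0, "az": 0, "jaw": 1}
    - {"tx": 1.5, "ty": -0.1, "tz": 0, "ax": 0, "ay": 0, "az": 0, "jaw": 1}
    - {"tx": 2.1, "ty": -0.1, "tz": 0, "ax": 0, "ay": 0, "az": 0, "jaw": 1}
    - {"tx": 2.7, "ty": -0.15, "tz": 0, "ax": 0, "ay": 0, "az": 0, "jaw": 1}
    - {"tx": 3.1, "ty": -0.15, "tz": 0, "ax": 0, "ay": 0, "az": 0, "jaw": 1}

```text
clock: 8.32
ee_pos: [0.4967, 0.1518, -0.0136]
eef_rot: [[-0.998, 0.057, 0.0], [0.057, 0.998, -0.0], [-0.0, -0.0, -1.0]]
contact_force: [-0.7, 0.6, 0.8]
opening: -0.0004
finger_force: 0.3
```

Request:
play_rows:
  steps:
    - {"tx": 0.15, "ty": 0, "tz": 0, "ax": 0, "ay": 0, "az": 0, "jaw": 1}
    - {"tx": 0.25, "ty": 0, "tz": 0, "ax": 0, "ay": 0, "az": 0, "jaw": 1}

```text
clock: 8.57
ee_pos: [0.4973, 0.1518, -0.0139]
eef_rot: [[-0.998, 0.057, -0.002], [0.057, 0.998, -0.0], [0.002, -0.0, -1.0]]
contact_force: [-4.5, 0.0, 3.1]
opening: 0.0001
finger_force: 2.3
```

Request:
play_rows:
  steps:
    - {"tx": 0.1, "ty": 0, "tz": 0, "ax": 0, "ay": 0, "az": 0, "jaw": 1}
    - {"tx": 0.2, "ty": 0, "tz": 0, "ax": 0, "ay": 0, "az": 0, "jaw": 1}
    - {"tx": 0.2, "ty": 0, "tz": 0, "ax": 0, "ay": 0, "az": 0, "jaw": 1}

```text
clock: 8.95
ee_pos: [0.4972, 0.1518, -0.0142]
eef_rot: [[-0.998, 0.057, -0.006], [0.057, 0.998, -0.0], [0.006, -0.0, -1.0]]
contact_force: [-7.4, 0.2, 4.8]
opening: 0.0
finger_force: 3.9
```

Request:
play_rows:
  steps:
    - {"tx": -0.6, "ty": 0, "tz": 0, "ax": 0, "ay": 0, "az": 0, "jaw": 1}
    - {"tx": -3, "ty": 0.1, "tz": 0, "ax": 0, "ay": 0, "az": 0, "jaw": 1}
    - {"tx": -3, "ty": 0.1, "tz": 5, "ax": 0, "ay": 0, "az": 0, "jaw": 1}
    - {"tx": -3, "ty": 0.1, "tz": 10, "ax": 0, "ay": 0, "az": 0, "jaw": 1}
    - {"tx": -3, "ty": 0.1, "tz": 12, "ax": 0, "ay": 0, "az": 0, "jaw": 1}

```text
clock: 9.57
ee_pos: [0.4734, 0.1533, 0.1097]
eef_rot: [[-0.998, 0.057, 0.007], [0.057, 0.998, 0.001], [-0.007, 0.001, -1.0]]
contact_force: [-0.1, 1.1, -0.6]
opening: -0.0001
finger_force: 0.0
```

Run:
```python
from h import *
np.set_printoptions(precision=1,suppress=True)
st=robot.get_state();print(st["clock"],st["ee_pos"]*1000,st["eef_rot"],st["joint_positions"])
f=robot.grab_frame("wrist");P=cloud(f,st)*1000
c,s=np.cos(.0556),np.sin(.0556);d=P-np.array([535.8,96.2,0])
J=np.stack([c*d[...,0]-s*d[...,1],s*d[...,0]+c*d[...,1],P[...,2]],-1)
m=(abs(J[...,1]-53.5)<8)&(abs(J[...,2]-37)<3)&(J[...,0]>-70)&(J[...,0]<30)
print(m.sum(),np.percentile(J[m],[0.5,2,5],0))
for k in["strap_nose","lever_pivot"]:
    for t in robot.tip_of(k,f)[:1]:
        r,cc=t["pixel"];p=world(f,r,cc,st)*1000;print(k,t["p"],r,cc,p,J[int(r),int(cc)])
```

```text
9.575 [473.4 153.3 109.7] [[-1.   0.1  0. ]
 [ 0.1  1.   0. ]
 [-0.   0.  -1. ]] [  9.4  17.4 -26.4  45.8  -0.   12.7]
18 [[-29.8  45.6  35.8]
 [-29.8  45.9  35.8]
 [-29.8  46.4  35.9]]
strap_nose 0.76 178.4 230.2 [448.3  91.3  67.1] [-87.3 -10.1  66.6]
lever_pivot 0.86 273.5 216.9 [518.6  75.6  82.2] [-16.3 -22.3  82. ]
```

Request:
play_rows:
  steps:
    - {"tx": -1, "ty": -5, "tz": 0, "ax": 0, "ay": 0, "az": -3.4, "jaw": 1}
    - {"tx": -2.1, "ty": -10.8, "tz": 0, "ax": 0, "ay": 0, "az": -6.8, "jaw": 1}
    - {"tx": -2.1, "ty": -10.8, "tz": -4, "ax": 0, "ay": 0, "az": -6.8, "jaw": 1}
    - {"tx": -2.1, "ty": -10.8, "tz": -8, "ax": 0, "ay": 0, "az": -6.8, "jaw": 1}
    - {"tx": -2.1, "ty": -10.8, "tz": -10, "ax": 0, "ay": 0, "az": -6.8, "jaw": 1}

```text
clock: 10.35
ee_pos: [0.447, 0.0446, 0.0032]
eef_rot: [[-0.984, 0.176, -0.004], [0.176, 0.984, 0.0], [0.004, -0.001, -1.0]]
contact_force: [0.9, -0.2, -0.3]
opening: 0.0
finger_force: 0.0
```

Run:
```python
from h import *
np.set_printoptions(precision=1,suppress=True)
st=robot.get_state();print(st["clock"],st["ee_pos"]*1000,st["eef_rot"],st["contact_force"])
f=robot.grab_frame("wrist");im=f["img"][80:380,170:520,::-1];cv2.imwrite("pics/w5.png",cv2.resize(im,(700,600),interpolation=cv2.INTER_CUBIC))
P=cloud(f,st)*1000;I=f["img"].astype(int)
y=(I[...,0]-I[...,2]>70)&(I[...,1]-I[...,2]>50)&(abs(P[...,2]-60)<3)&(P[...,0]<530)&(P[...,1]<150)
for x in(440,450,460,470,480,490):
    k=y&(abs(P[...,0]-x)<2)
    if k.any():print(x,P[...,1][k].min(),P[...,1][k].max())
k=(abs(P[...,0]-st["ee_pos"][0]*1000)<30)&(abs(P[...,1]-st["ee_pos"][1]*1000)<35)&(P[...,2]>30)&~y
for z in range(32,90,4):
    q=P[k&(abs(P[...,2]-z)<2)]
    if len(q):print(z,len(q),q.min(0),q.max(0))
```

```text
10.35 [447.   44.6   3.2] [[-1.   0.2 -0. ]
 [ 0.2  1.   0. ]
 [ 0.  -0.  -1. ]] [ 0.9 -0.2 -0.3]
440 73.92009837322964 102.16904691048583
450 72.48085415762301 100.21729437797474
460 95.99409167723688 98.66052805948071
470 95.79313921754307 96.8123455547514
480 82.50695439069308 84.31775458860852
490 84.09648306634493 92.42501397424482
44 49 [435.9  40.9  43.3] [443.2  56.1  46. ]
48 163 [428.   33.3  46.1] [459.4  79.5  50. ]
52 346 [427.9  32.9  50. ] [464.2  79.5  54. ]
56 318 [427.8  32.9  54. ] [460.5  79.5  58. ]
60 247 [435.6  32.8  58.1] [456.7  79.6  62. ]
64 285 [435.6  32.9  62. ] [452.9  79.6  66. ]
68 289 [435.5  33.   66. ] [452.5  79.6  70. ]
72 155 [435.8  33.1  70. ] [443.4  59.5  74. ]
76 539 [435.4  40.5  74. ] [459.1  53.5  78. ]
80 189 [433.4  28.7  78. ] [458.2  63.9  82. ]
84 646 [431.   17.5  82. ] [459.8  76.4  86. ]
88 1300 [429.6  10.9  86. ] [462.   79.3  90. ]
```

View pics/w5.png

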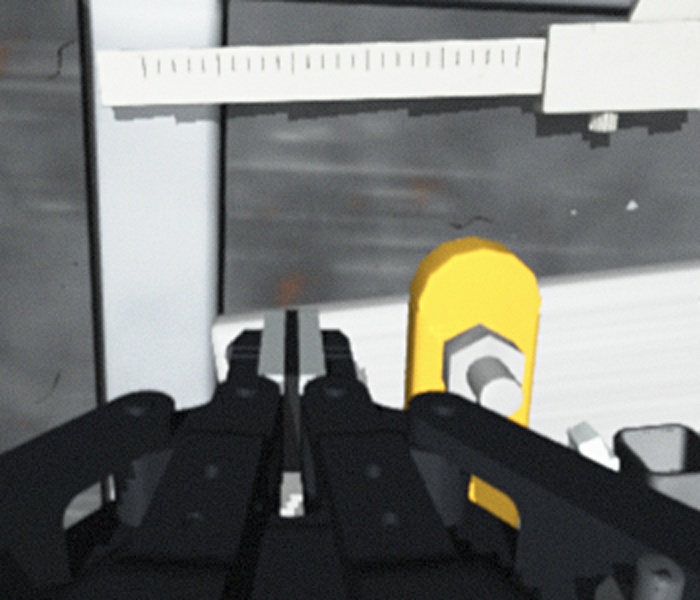

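Run:
```python
import numpy as np
S=np.array([523.7,75.]);cur=np.array([447,44.6])
for a,d in[(169.9,26)]+[(x,26) for x in(161,152,143,134,125,116,107,100,95,92,89,87,85)]:
    t=np.radians(a);p=S+68*np.array([np.cos(t),np.sin(t)])+d*np.array([-np.sin(t),np.cos(t)])
    print(a,p.round(1),((p-cur)/10).round(2))
```

```text
169.9 [452.2  61.3] [0.52 1.67]
161 [450.9  72.6] [0.39 2.8 ]
152 [451.5  84. ] [0.45 3.94]
143 [453.7  95.2] [0.67 5.06]
134 [457.8 105.9] [1.08 6.13]
125 [463.4 115.8] [1.64 7.12]
116 [470.5 124.7] [2.35 8.01]
107 [479.  132.4] [3.2  8.78]
100 [486.3 137.5] [3.93 9.29]
95 [491.9 140.5] [4.49 9.59]
92 [495.3 142.1] [4.83 9.75]
89 [498.9 143.4] [5.19 9.88]
87 [501.3 144.3] [5.43 9.97]
85 [503.7 145. ] [ 5.67 10.04]
```

Request:
play_rows:
  steps:
    - {"tx": 0.5, "ty": 1.6, "tz": 0.4, "ax": 0, "ay": 0, "az": 0, "jaw": 1}
    - {"tx": 0.4, "ty": 2.8, "tz": 0.4, "ax": 0, "ay": 0, "az": -9, "jaw": 1}
    - {"tx": 0.45, "ty": 3.9, "tz": 0.4, "ax": 0, "ay": 0, "az": -18, "jaw": 1}
    - {"tx": 0.45, "ty": 3.9, "tz": 0.4, "ax": 0, "ay": 0, "az": -18, "jaw": 1}

```text
clock: 10.9
ee_pos: [0.4551, 0.0852, 0.0113]
eef_rot: [[-0.884, 0.467, 0.002], [0.467, 0.884, 0.0], [-0.001, 0.001, -1.0]]
contact_force: [-0.3, 0.7, 0.5]
opening: -0.0
finger_force: 0.0
```

```bash
cat > jig.py <<'E'
from h import *
np.set_printoptions(precision=1,suppress=True)
st=robot.get_state();print(st["clock"],st["ee_pos"]*1000,st["contact_force"])
f=robot.grab_frame("wrist");P=cloud(f,st)*1000;np.savez("last.npz",img=f["img"])
S=np.array([523.7,75.])
for k in["strap_nose","lever_pivot","lever_grip"]:
    for t in robot.tip_of(k,f)[:1]:
        r,cc=t["pixel"];p=world(f,r,cc,st)*1000;d=p[:2]-S
        print(k,round(t["p"],2),r,cc,p,"R",np.hypot(*d),"alpha",np.degrees(np.arctan2(d[1],d[0])))
E
python3 jig.py
```

```text
10.9 [455.1  85.2  11.3] [-0.3  0.7  0.5]
strap_nose 0.74 243.9 378.0 [457.2 116.2  67.2] R 78.24811187230054 alpha 148.2583583599654
lever_pivot 0.6 100.0 279.2 [377.6 102.3  -0.3] R 148.63196413304337 alpha 169.42030910271737
```

Request:
play_rows:
  steps:
    - {"tx": -0.1, "ty": 1.0, "tz": -0.4, "ax": 0, "ay": 0, "az": -9, "jaw": 1}
    - {"tx": 0.3, "ty": 2.05, "tz": -0.4, "ax": 0, "ay": 0, "az": -18, "jaw": 1}
    - {"tx": 0.85, "ty": 3.05, "tz": -0.4, "ax": 0, "ay": 0, "az": -27, "jaw": 1}
    - {"tx": 1.55, "ty": 3.95, "tz": -0.4, "ax": 0, "ay": 0, "az": -36, "jaw": 1}
    - {"tx": 1.55, "ty": 3.95, "tz": -0.4, "ax": 0, "ay": 0, "az": -36, "jaw": 1}

```text
clock: 11.72
ee_pos: [0.47, 0.1235, 0.0064]
eef_rot: [[-0.44, 0.898, 0.0], [0.898, 0.44, 0.0], [0.0, 0.0, -1.0]]
contact_force: [0.2, 0.3, 0.2]
opening: 0.0001
finger_force: 0.0
```

```bash
python3 jig.py
```

```text
11.725 [470.  123.5   6.4] [0.2 0.3 0.2]
strap_nose 0.85 253.4 377.4 [489.6 145.2  67.5] R 78.00256340894805 alpha 115.9265223296335
lever_grip 0.15 189.8 170.3 [377.9 103.5  -0.1] R 148.57495020118378 alpha 168.94179477507907
```

Request:
play_rows:
  steps:
    - {"tx": 0.9, "ty": 0.85, "tz": 0, "ax": 0, "ay": 0, "az": -9, "jaw": 1}
    - {"tx": 1.65, "ty": 1.4, "tz": 0, "ax": 0, "ay": 0, "az": -16, "jaw": 1}
    - {"tx": 2.2, "ty": 1.7, "tz": 0, "ax": 0, "ay": 0, "az": -21, "jaw": 1}
    - {"tx": 2.55, "ty": 1.85, "tz": 0, "ax": 0, "ay": 0, "az": -24, "jaw": 1}
    - {"tx": 2.9, "ty": 2.0, "tz": 0, "ax": 0, "ay": 0, "az": -27, "jaw": 1}

```text
clock: 12.55
ee_pos: [0.4976, 0.1428, 0.0062]
eef_rot: [[0.02, 1.0, -0.002], [1.0, -0.02, -0.001], [-0.001, -0.002, -1.0]]
contact_force: [-1.7, -1.1, 1.2]
opening: -0.0
finger_force: 0.9
```

Request:
play_rows:
  steps:
    - {"tx": 0.25, "ty": 0, "tz": 0, "ax": 0, "ay": 0, "az": -2, "jaw": 1}
    - {"tx": 0.4, "ty": 0, "tz": 0, "ax": 0, "ay": 0, "az": -3, "jaw": 1}
    - {"tx": 0.4, "ty": 0, "tz": 0, "ax": 0, "ay": 0, "az": -3, "jaw": 1}

```text
clock: 12.92
ee_pos: [0.4996, 0.1437, 0.0059]
eef_rot: [[0.07, 0.998, -0.005], [0.998, -0.07, 0.001], [0.001, -0.005, -1.0]]
contact_force: [-7.7, 1.3, 3.3]
opening: 0.0001
finger_force: 3.5
```

```bash
python3 jig.py
```

```text
12.925 [499.6 143.7   5.9] [-7.7  1.3  3.3]
strap_nose 0.67 253.7 376.1 [526.8 153.1  67.7] R 78.15690118440008 alpha 87.71692316514589
lever_pivot 0.52 140.7 634.9 [679.4 185.9  16.3] R 191.15253665356312 alpha 35.447418496101854
```

Request:
play_rows:
  steps:
    - {"tx": -1.5, "ty": 0, "tz": 0, "ax": 0, "ay": 0, "az": 0, "jaw": 1}
    - {"tx": -2.5, "ty": 0, "tz": 1, "ax": 0, "ay": 0, "az": 0, "jaw": 1}
    - {"tx": -2.5, "ty": 0, "tz": 7, "ax": 0, "ay": 0, "az": 0, "jaw": 1}
    - {"tx": -2.5, "ty": 0, "tz": 13, "ax": 0, "ay": 0, "az": 0, "jaw": 1}
    - {"tx": -2.5, "ty": 0, "tz": 18, "ax": 0, "ay": 0, "az": 0, "jaw": 1}

```text
clock: 13.75
ee_pos: [0.4784, 0.1433, 0.1898]
eef_rot: [[0.071, 0.997, 0.003], [0.997, -0.071, 0.0], [0.001, 0.003, -1.0]]
contact_force: [1.4, 0.4, -0.2]
opening: 0.0001
finger_force: 0.0
```

Request:
play_rows:
  steps:
    - {"tx": 1, "ty": -3, "tz": 0, "ax": 0, "ay": 0, "az": 2, "jaw": 1}
    - {"tx": 3, "ty": -7, "tz": 0, "ax": 0, "ay": 0, "az": 4, "jaw": 1}
    - {"tx": 4, "ty": -7, "tz": 0, "ax": 0, "ay": 0, "az": 4, "jaw": 1}
    - {"tx": 4, "ty": -7, "tz": 0, "ax": 0, "ay": 0, "az": 4, "jaw": 1}

```text
clock: 14.25
ee_pos: [0.5182, 0.0734, 0.1868]
eef_rot: [[0.002, 1.0, 0.001], [1.0, -0.002, 0.0], [0.0, 0.001, -1.0]]
contact_force: [-0.7, 1.1, 0.5]
opening: 0.0001
finger_force: 0.0
```

```bash
python3 jig.py
python3 - <<'E'
from h import *
im=cv2.imread
f=np.load("last.npz")["img"][...,::-1];cv2.imwrite("pics/w6.png",f)
t=robot.grab_frame("top");S=np.array([523.7,75.])
for k in["strap_nose","lever_pivot","lever_grip"]:
    for q in robot.tip_of(k,t)[:1]: print(k,q["p"],world(t,*q["pixel"])*1000)
E
```

```text
14.25 [518.2  73.4 186.8] [-0.7  1.1  0.5]
strap_nose 0.94 106.8 322.8 [525.8 149.4  77. ] R 74.41347181552615 alpha 88.3826003091132
lever_pivot 0.85 186.1 317.0 [520.3  76.1  83.1] R 3.541183016755478 alpha 162.13306152417812
lever_grip 0.73 244.1 319.7 [520.5  84.7 238.8] R 10.247046922632933 alpha 108.41064459865714
lever_pivot 0.56 [499.67263186  18.14924727 645.61531891]
lever_grip 0.58 [526.59012354  36.86123424 142.34608272]
```

View pics/w6.png

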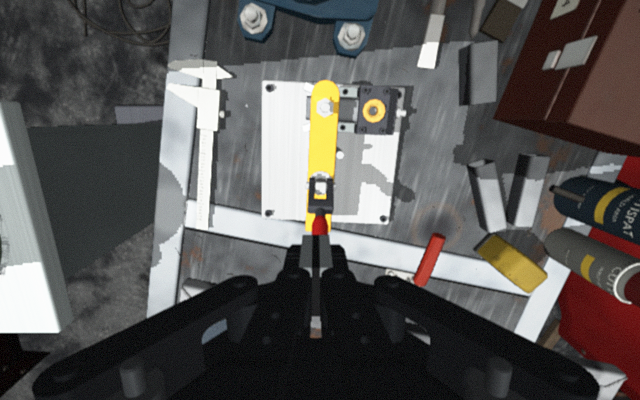

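Request:
play_rows:
  steps:
    - {"tx": 0.2, "ty": -2.6, "tz": -3, "ax": 0, "ay": 0, "az": 2, "jaw": 1}
    - {"tx": 0.2, "ty": -2.6, "tz": -5.5, "ax": 0, "ay": 0, "az": 2, "jaw": 1}
    - {"tx": 0.2, "ty": -3.0, "tz": -7, "ax": 0, "ay": 0, "az": 2, "jaw": 1}
    - {"tx": 0.2, "ty": -3.2, "tz": -8, "ax": 0, "ay": 0, "az": 2, "jaw": 1}
    - {"tx": 0.2, "ty": -3.2, "tz": -8, "ax": 0, "ay": 0, "az": 2, "jaw": 1}

```text
clock: 15.28
ee_pos: [0.5198, 0.0414, 0.1063]
eef_rot: [[-0.034, 0.999, -0.0], [0.999, 0.034, 0.0], [0.0, -0.0, -1.0]]
contact_force: [-0.2, 0.1, -0.5]
opening: -0.0
finger_force: 0.0
```

Request:
play_rows:
  steps:
    - {"tx": 0, "ty": -0.5, "tz": -0.8, "ax": 0, "ay": 0, "az": 0, "jaw": 1}
    - {"tx": 0, "ty": -0.9, "tz": -1.6, "ax": 0, "ay": 0, "az": 0, "jaw": 1}
    - {"tx": 0, "ty": -1.2, "tz": -2.3, "ax": 0, "ay": 0, "az": 0, "jaw": 1}

```text
clock: 15.65
ee_pos: [0.5201, 0.0288, 0.0833]
eef_rot: [[-0.033, 0.999, 0.001], [0.999, 0.033, -0.001], [-0.001, 0.001, -1.0]]
contact_force: [0.1, 0.6, 4.9]
opening: -0.0001
finger_force: 2.1
```

Request:
play_rows:
  steps:
    - {"tx": 0, "ty": -0.4, "tz": -0.9, "ax": 0, "ay": 0, "az": 0, "jaw": 1}
    - {"tx": 0, "ty": -0.7, "tz": -1.8, "ax": 0, "ay": 0, "az": 0, "jaw": 1}
    - {"tx": 0, "ty": -1.0, "tz": -2.6, "ax": 0, "ay": 0, "az": 0, "jaw": 1}
    - {"tx": 0, "ty": -1.3, "tz": -3.3, "ax": 0, "ay": 0, "az": 0, "jaw": 1}
    - {"tx": 0, "ty": -1.6, "tz": -3.9, "ax": 0, "ay": 0, "az": 0, "jaw": 1}

```text
clock: 16.27
ee_pos: [0.5203, 0.0147, 0.045]
eef_rot: [[-0.034, 0.999, 0.002], [0.999, 0.034, 0.004], [0.004, 0.002, -1.0]]
contact_force: [-8.3, 8.9, 43.1]
opening: 0.0
finger_force: 22.1
```

Request:
play_rows:
  steps:
    - {"tx": 0, "ty": 0, "tz": -0.3, "ax": 0, "ay": 0, "az": 0, "jaw": 1}
    - {"tx": 0, "ty": 0, "tz": -0.5, "ax": 0, "ay": 0, "az": 0, "jaw": 1}

```text
clock: 16.52
ee_pos: [0.5226, 0.0146, 0.0445]
eef_rot: [[-0.035, 0.999, 0.007], [0.999, 0.035, 0.003], [0.003, 0.007, -1.0]]
contact_force: [-11.5, 6.0, 55.9]
opening: 0.0001
finger_force: 28.4
```

Request:
play_rows:
  steps:
    - {"tx": 0, "ty": 0, "tz": 0.8, "ax": 0, "ay": 0, "az": 0, "jaw": 1}
    - {"tx": 0, "ty": 0, "tz": 4, "ax": 0, "ay": 0, "az": 0, "jaw": 1}
    - {"tx": 0, "ty": 3, "tz": 9, "ax": 0, "ay": 0, "az": 0, "jaw": 1}
    - {"tx": 0, "ty": 3, "tz": 14, "ax": 0, "ay": 0, "az": 0, "jaw": 1}
    - {"tx": 0, "ty": 3, "tz": 15, "ax": 0, "ay": 0, "az": 0, "jaw": 1}

```text
clock: 17.15
ee_pos: [0.5215, 0.0432, 0.192]
eef_rot: [[-0.034, 0.999, 0.005], [0.999, 0.034, -0.001], [-0.001, 0.005, -1.0]]
contact_force: [-0.1, -0.0, -0.4]
opening: -0.0003
finger_force: 0.0
```

```bash
python3 jig.py
python3 - <<'E'
from h import *
s=robot.grab_frame("scene");a=s["img"][150:250,230:350,::-1];w=np.load("last.npz")["img"][50:300,220:420,::-1]
cv2.imwrite("pics/end.png",np.hstack([cv2.resize(w,(320,400)),cv2.resize(a,(480,400),interpolation=cv2.INTER_CUBIC)]))
for k in["strap_nose","lever_pivot","lever_grip"]:
    for q in robot.tip_of(k,s)[:1]: print(k,q["p"],world(s,*q["pixel"])*1000)
E
```

```text
17.15 [521.5  43.2 192. ] [-0.1 -0.  -0.4]
strap_nose 0.59 75.1 322.2 [525.6 147.9  70.1] R 72.90201034375093 alpha 88.53177051550263
lever_pivot 0.56 155.3 313.9 [520.1  74.6  82.2] R 3.572791179387237 alpha -173.87901106778443
lever_grip 0.83 222.4 313.1 [521.5   6.5  82.4] R 68.53313048968481 alpha -91.83481650963739
strap_nose 0.63 [517.543755   151.23461439  58.56269144]
lever_pivot 0.58 [515.09138705  69.46605789  79.37639198]
lever_grip 0.69 [519.51695476  -8.3553092   83.17385199]
```

View pics/end.png

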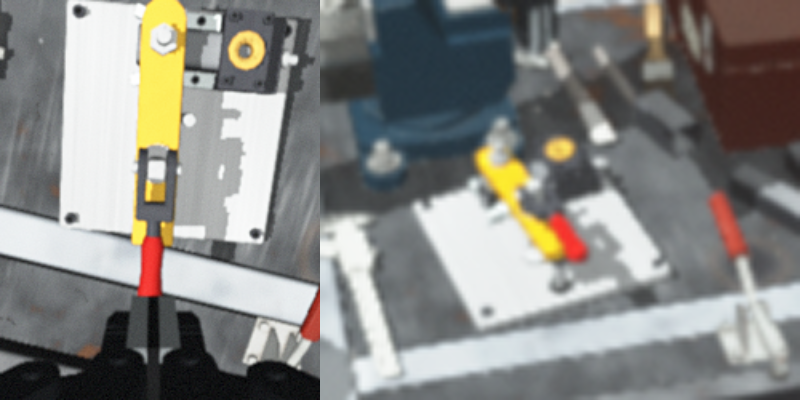

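The wrist view shows the strap across the tube with its nut near (165,40). The lever lies level with its grip top at about 82 mm, and the arm is clear of everything.

```bash
python3 -c "
from rig import robot
print(robot.hand_in())"
```

```text
the job is handed in; nothing more can be done
None
```

I handed the job in with the tube against the end stop, the strap across it on its stop pin and the cam lever level. Contact forces and the wrist camera support all three; the pad force on the tube was not measured, and no verdict was returned.

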